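Switch the jar-lid torque tester over with a flat screwdriver

TASK

Take the flat screwdriver (the taller tool, with the square handle) out of the tool stand and use it to turn the large slotted selector on the grey lid-torque tester a quarter turn clockwise, seen from above, to its stop. Leave the small slotted trim switch beside it alone. Then put the screwdriver back upright in the hole of the stand it came from and let go.

Things in the scene. Friction and masses are not known exactly. Their poses are not given: they have to be found in the camera images.
- driver_grip (a point): centre of the SQUARE black handle (24x24x70 mm, upright) of the loose flat screwdriver, 140 g, standing blade down in the stand. Its 48 mm round guard, underside 40 mm below this point, rests on the stand; it lifts straight out. 9 mm shank; blade tip 100 mm below this point, 14 mm wide, 3.5 thick. z up; x along blade width, y along its thickness, both square to handle faces: grip across either
- stand: fixed sheet-steel tool stand, 62x190 mm, plate top 85 mm above the table. Origin: centre of its underside, z up, y along its 190 mm length. Two round 28 mm holes at y = -55 and +55 mm: one holds the screwdriver, the other a nut driver with a shorter ROUND black handle, not wanted
- selector_slot (a point): axis of the large selector at its slot's floor, 66 mm above the table. Steel disc, 46 mm across, top 76 mm up, on the fixed grey tester (170x240 mm, top 60 mm up; posts on its other half reach 92 mm). Straight slot right across, open at both ends, 10 mm deep, 6.5 wide, lips bevelled to 13.5. x along the slot, z up; turns with the selector
- selector (a joint): angle of the large selector, rad, growing clockwise seen from above; stops at 0 and 1.571. Starts at 0 to 0.15, turns against friction of 0.04 N m, has no spring and stays where left. The blade has about 13 degrees of play in the slot either way
- trim (a joint): angle, rad, of the small slotted trim switch, a steel disc 22 mm across and 10 mm high on the tester's top, 78 mm from the selector's axis near the far right corner: not to be turned. Grows clockwise, 0 to 1.571
Not all that is in view belongs to the job. What is shaped like the part that bears driver_grip but yellow is not meant.

How it is judged:
By the outcome, as a careful person would: the job done as asked, in the order asked, and still so for the second after the job is handed in, with the robot touching nothing.
It also fails if it takes over 58 s, if anything falls off the work surface, if the arm or the gripper's body presses on something with over 40 N, if the wrist force passes 120 N, or if a joint passes its speed limit or range.

ROBOT

A 6-joint arm with a two-finger parallel gripper is mounted at the origin on a cart in front of the work surface, level with it; the furniture and walls round the work are solid. World frame = base frame: x ahead of the robot, y to its left, z up, the work surface at z = 0. Lengths are in m, angles in rad, forces in N, time in s.
With the tool pointing down it reaches from about 0.35 to 0.975 m from the base axis. Payload 4.9 kg.
Tool frame: the origin (TCP) lies on the mounting face of the last link; the fingertips stand 173 mm ahead of it and the grasp point (between the pads) lies 155 mm ahead of it; z points along the fingers, y is the direction in which the jaws open and shut (so a half turn about z gives the same grasp; the last joint's range is limited). The gripper opens to 85 mm and grips with 20 to 120 N. Pads are 22 mm wide; open, the fingers measure 114 mm over their backs; the gripper's body (76 mm by 85 mm) begins 54 mm behind the grasp point. The pads swing forward as they close: fully open they stand 13 mm farther back than shut.
Start: joints at [-1.294, 0.053, 1.613, -0, 1.476, -0.119], TCP at [0.241, -0.577, 0.405] pointing down, gripper open.
Joint ranges: [-3.01, 3.01], [-1.01, 2.22], [0.06, 2.58], [-1.02, 4.17], [0.09, 2.62], [-3.14, 3.14]. Speed limits (rad/s): [2.57, 2.57, 3.14, 3.14, 3.14, 3.14].

INTERFACE

Orientations are given as a unit quaternion [w, x, y, z].
In Python, from plant import manip gives the robot as it stands.
- The arm moves only by the tool play_rows, never from a script. Its argument "increments" is a list of rows, each an object with "offset": the shift along the tool's x, y, z in mm, a list of three; "twist": the turn about the tool's z in rad; "grip": the opening, from 0 (shut) to 1 (fully open). In form: [{"offset": [dx, dy, dz], "twist": twist, "grip": grip}, ...]. A call has 1 to 5 rows; each row is the pose to reach, as a shift and turn from the pose commanded when the call began, along the tool's axes at that moment; what a row does not reach only later rows make up. A row lasts 1/12 s, in which the tool goes at most 41.7 mm and 7.16 degrees, less where a joint would pass 70% of its speed; a pose out of reach is approached as far as the arm can. A call with a gripper value outside its range is refused whole. The fingers move at their own pace and stop on an object; the grip force is fixed at half the most. Time passes only in rows, so rows that repeat a pose let the fingers close. It gives the time, the measured TCP pose, the force and the opening at its end, in the units of the state.
- manip.state(): the state, without advancing time (a new reading comes with each control period).
- manip.grab_frame(name): name is "side" or "top"; returns the picture (400x640x3 uint8, blue, green, red); there is no depth.
- manip.get_calibration(name): a dict with "fx", "fy", "cx", "cy" (pixels), "T" (4x4, takes a point from camera to world coordinates). Camera axes: x right, y down, z forward; pixel columns grow to the right and rows downward; lengths in m; the calibration is good to about 2 mm. A picture is of the moment at which its call begins. get_calibration takes no time and is no camera call.
- manip.job_done(): hands the job in, once; it reports no verdict.
Trained networks look in the newest picture that a camera, given by its name, has taken for a name from the list of things; names that differ only in an ending like _2 or _b are one class to them, and where a whole thing is asked for, a point or a joint stands for the part that bears it (a point fixed in the world has none). Each returns a list of dicts, best first, with "p" (0 to 1); they miss things now and then, are a little off and sometimes report something else, mostly with a low value. They report only what shows in the picture. A call takes as long as a camera call. They do not tell look-alikes from the thing itself.
- manip.boxes_of(query, camera): "xyz" ([x, y, z] in m, in the coordinates of the camera as it stood for that picture, good to about 4 mm: the middle of the surface that is visible of it).
- manip.tip_of(query, camera): "xyz" ([x, y, z] in m, in the coordinates of the camera as it stood for that picture, good to about 4 mm: a listed point, or the origin of a listed thing).
The state is a dict: "time": time; "joint_pos": joint angles; "joint_vel": joint speeds; "joint_efforts": joint torques, N m; "tool_pos": TCP position; "tool_rot": TCP orientation; "contact_force": force on the tool from outside, world axes, zero at the start; "ft_torque": the same for the moment, N m; "gripper_width": opening from 0.0 (shut) to 1.0 (fully open).
Only numpy, scipy, OpenCV 4.12 (cv2) and the standard library are available. Lean on these libraries where they do the work, as an engineer would, in place of code of your own. Each camera call takes 0.05 s, during which the arm holds its last target. There are 200 camera calls.

## Working session

There is one attempt and no reset: what is moved stays moved. The work goes in short steps, Python scripts to look and compute and a tool call to move; the robot and the scene stay as the last step left them, time stands still between calls to the robot, and variables do not carry over. Pictures are saved under pics/ and viewed, about 8 in all and at most 12, crops included, and the job is handed in when it is done.

Besides the shell and the picture viewer there is one more tool, called after "Call:" as a command line: name --argument value ..., lists and objects as JSON in quotes. play_rows: Moves the arm, as the interface text tells. Its arguments: {"type":"object","properties":{"increments":{"type":"array"}},"required":["increments"]}

```bash
mkdir -p pics
cat > h.py <<'E'
import numpy as np, cv2
from plant import manip
from scipy.spatial.transform import Rotation as R
def W(cam,p):
    T=np.array(manip.get_calibration(cam)["T"]); return T[:3,:3]@np.array(p)+T[:3,3]
def px(cam,p):
    c=manip.get_calibration(cam);T=np.array(c["T"]); q=T[:3,:3].T@(np.array(p)-T[:3,3]); return np.array([c["fx"]*q[0]/q[2]+c["cx"],c["fy"]*q[1]/q[2]+c["cy"]])
def ray(cam,uv,z):
    c=manip.get_calibration(cam);T=np.array(c["T"]); d=T[:3,:3]@np.array([(uv[0]-c["cx"])/c["fx"],(uv[1]-c["cy"])/c["fy"],1]); o=T[:3,3]; return o+d*(z-o[2])/d[2]
def Rt():
    s=manip.state(); q=s["tool_rot"]; return np.array(s["tool_pos"]),R.from_quat([q[1],q[2],q[3],q[0]])
def st():
    s=manip.state(); p,r=Rt(); print("t",round(s["time"],2),"tcp",p.round(4),"F",np.round(s["contact_force"],1),"M",np.round(s["ft_torque"],2),"w",round(s["gripper_width"],3)); print(r.as_matrix().round(4).tolist(), "q",np.round(s["joint_pos"],3))
E
python3 - <<'E'
from h import *
st()
for c in("side","top"):
    cv2.imwrite(f"pics/a_{c}.png",manip.grab_frame(c))
    print(c,{k:(np.round(v,3).tolist()) for k,v in manip.get_calibration(c).items()})
    for f in("tip_of","boxes_of"):
        for n in("driver_grip","stand","selector_slot","selector","trim"):
            try:
                for d in getattr(manip,f)(n,c)[:3]: print(c,f,n,round(d["p"],2),W(c,d["xyz"]).round(4), px(c,W(c,d["xyz"])).round(0))
            except Exception as e: print(n,f,e)
E
```

```text
t 0.0 tcp [ 0.2409 -0.5764  0.4035] F [-0.8  0.4  0.1] M [ 0.02  0.   -0.  ] w 0.996
[[0.9227, 0.3855, -0.0005], [0.3855, -0.9227, 0.002], [0.0003, -0.002, -1.0]] q [-1.294  0.053  1.614  0.     1.476 -0.119]
side {'fx': 412.886, 'fy': 412.886, 'cx': 320.057, 'cy': 191.711, 'T': [[-0.81, -0.246, 0.532, -0.064], [-0.586, 0.307, -0.75, 0.865], [0.021, -0.919, -0.393, 0.538], [0.0, 0.0, 0.0, 1.0]]}
side tip_of driver_grip 0.85 [0.5187 0.3635 0.1012] [230. 241.]
side tip_of driver_grip 0.85 [0.3757 0.2613 0.0994] [315. 244.]
side tip_of stand 0.97 [ 0.4867  0.2077 -0.0022] [290. 257.]
side tip_of stand 0.46 [0.4739 0.2581 0.1233] [280. 220.]
side tip_of selector_slot 0.5 [ 0.5604 -0.2242  0.0668] [358. 174.]
selector tip_of it knows: driver_grip, selector_slot, stand
trim tip_of it knows: driver_grip, selector_slot, stand
side boxes_of driver_grip 0.74 [0.4675 0.2644 0.1154] [280. 225.]
side boxes_of driver_grip 0.73 [0.368  0.2669 0.0841] [316. 253.]
side boxes_of driver_grip 0.6 [0.5124 0.3707 0.0866] [230. 250.]
side boxes_of stand 0.97 [0.4681 0.2542 0.0449] [283. 251.]
side boxes_of
[... 494 characters left out ...]
 267.]
top tip_of stand 0.57 [0.4825 0.2056 0.0018] [261. 223.]
top tip_of selector_slot 0.61 [0.4727 0.2604 0.1222] [232. 226.]
top tip_of selector_slot 0.54 [ 0.5603 -0.223   0.0689] [433. 192.]
selector tip_of it knows: driver_grip, selector_slot, stand
trim tip_of it knows: driver_grip, selector_slot, stand
top boxes_of driver_grip 0.72 [0.3806 0.2507 0.0717] [239. 265.]
top boxes_of driver_grip 0.63 [0.469  0.2511 0.0969] [238. 228.]
top boxes_of driver_grip 0.63 [0.5154 0.3533 0.0776] [197. 209.]
top boxes_of stand 0.68 [0.4798 0.203  0.0889] [258. 223.]
top boxes_of selector_slot 0.8 [ 0.5593 -0.225   0.077 ] [434. 192.]
top boxes_of selector 0.56 [ 0.56   -0.2255  0.0763] [435. 192.]
```

View pics/a_top.png

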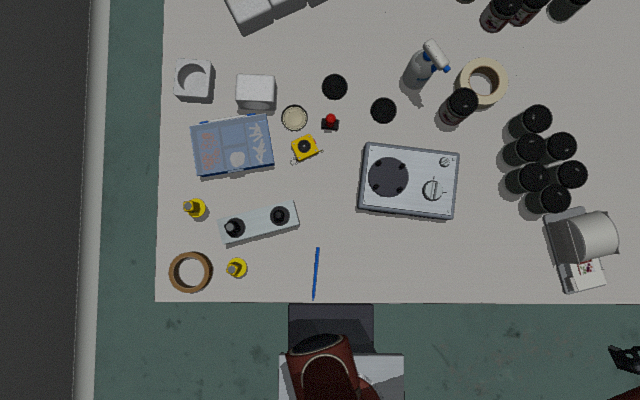

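View pics/a_side.png

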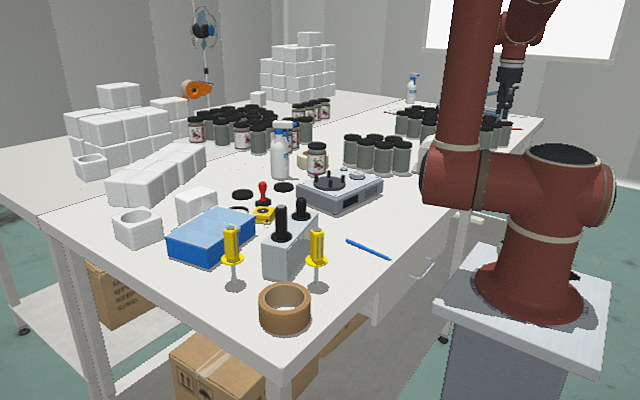

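Run:
```python
from h import *
im=cv2.imread("pics/a_top.png")
a=cv2.resize(im[195:255,210:310],None,fx=4,fy=6*4/6,interpolation=cv2.INTER_CUBIC)
a=im[195:255,200:300]; b=im[140:220,360:460]
a=cv2.resize(a,None,fx=8,fy=8,interpolation=cv2.INTER_CUBIC);b=cv2.resize(b,None,fx=8,fy=8,interpolation=cv2.INTER_CUBIC)
cv2.imwrite("pics/ca.png",np.clip(a.astype(float)*1.6,0,255).astype(np.uint8)[:,:]);
cv2.imwrite("pics/cb.png",b[:600])
s=cv2.imread("pics/a_side.png");c=cv2.resize(s[190:290,210:340],None,fx=6,fy=6,interpolation=cv2.INTER_CUBIC);cv2.imwrite("pics/cc.png",c)
```

```text
(no output)
```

View pics/ca.png

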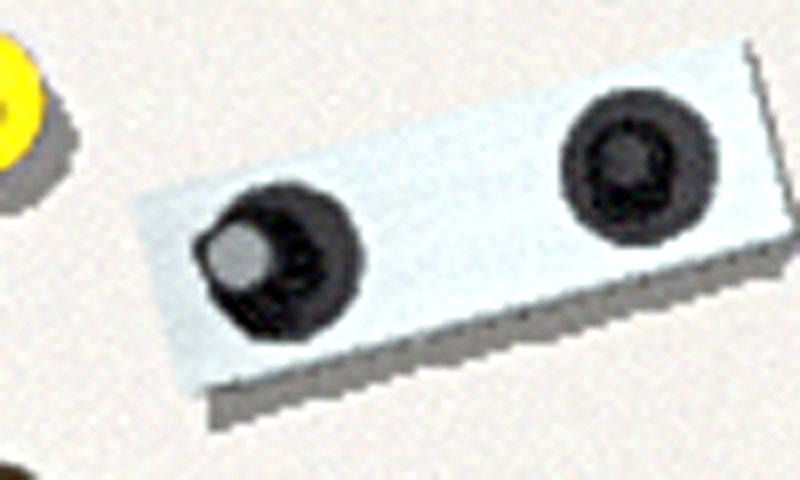

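View pics/cb.png

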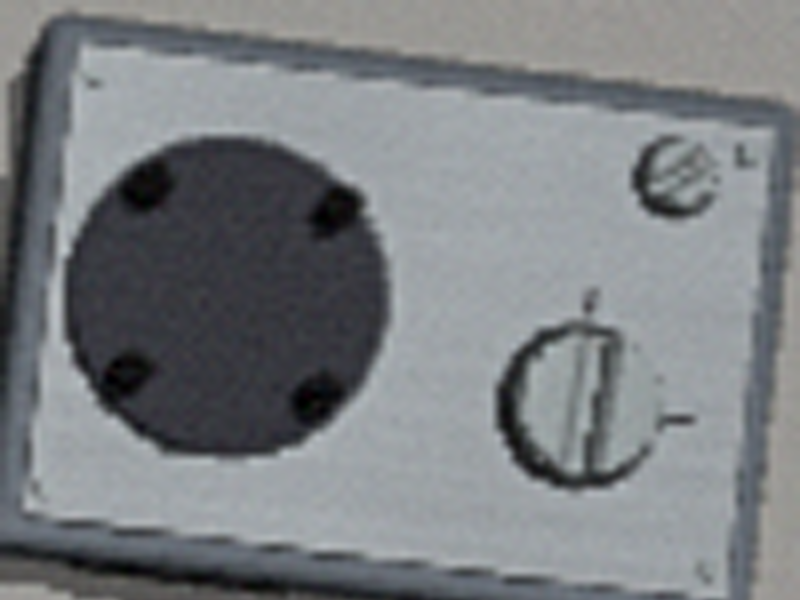

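Run:
```python
from h import *
s=cv2.imread("pics/a_side.png")[196:250,265:315];a=cv2.imread("pics/a_top.png")[210:246,215:250]
f=lambda i,n:cv2.resize(np.clip(255*(i/255.)**.45,0,255).astype(np.uint8),None,fx=n,fy=n,interpolation=cv2.INTER_CUBIC)
x=f(s,11);y=f(a,7)
o=np.zeros((600,800,3),np.uint8);o[:594,:550]=x;o[:252,552:797]=y;cv2.imwrite("pics/cd.png",o)
```

```text
(no output)
```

View pics/cd.png

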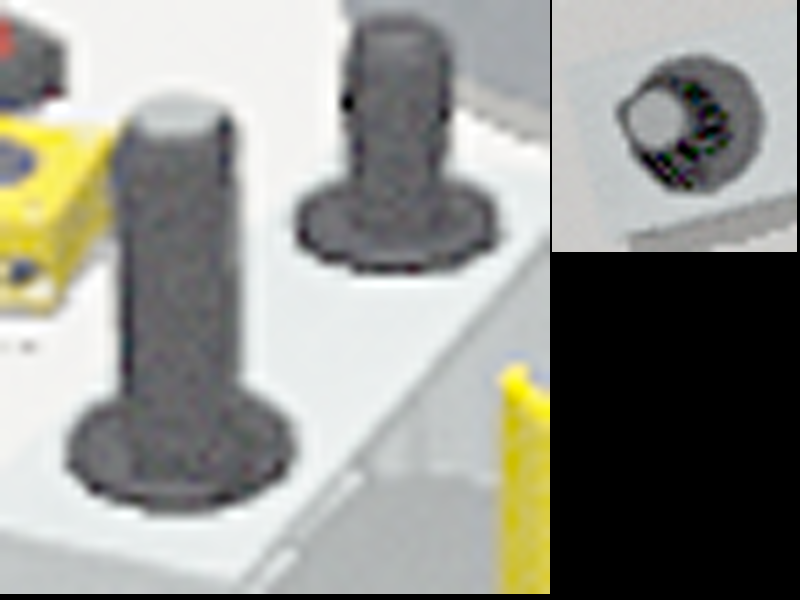

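Run:
```python
from h import *
cr=lambda u,v,ox,oy:((u+.5)/8-.5+ox,(v+.5)/8-.5+oy)
print("guard",ray("top",cr(285,262,200,195),.0875), "nutguard",ray("top",cr(639,166,200,195),.0875),"cap",ray("top",cr(238,257,200,195),.16))
print("disc",ray("top",cr(580,405,360,140),.076))
P=[ray("top",cr(u,v,360,140),z) for u,v,z in((578,335,.076),(563,470,.076),(612,345,.076),(597,470,.076),(590,300,.06),(680,418,.06),(60,20,.06),(790,105,.06))]
for i in(0,2,6):
    d=P[i]-P[i+1];print("yaw",np.degrees(np.arctan2(d[1],d[0])))
c=ray("top",cr(580,405,360,140),.066)
for p in P[4:6]: d=p-c; print("tick yaw",np.degrees(np.arctan2(d[1],d[0])))
# side: guard centre
print("side guard",ray("side",(265+181/11-.5,196+445/11-.5),.09),"cap",ray("side",(265+180/11-.5,196+115/11-.5),.16))
# slot darkness profile per row
im=cv2.cvtColor(cv2.imread("pics/a_top.png"),cv2.COLOR_BGR2GRAY)
print(im[179:204,420:446])
```

```text
guard [0.47024785 0.25819064 0.0875    ] nutguard [0.49974663 0.1524106  0.0875    ] cap [0.47025042 0.25904961 0.16      ]
disc [ 0.56422307 -0.21950349  0.076     ]
yaw -7.0333615312339735
yaw -7.573306254567942
yaw 83.72188691529142
tick yaw -8.617520856026502
tick yaw -95.66499987416493
side guard [0.4641951  0.26580475 0.09      ] cap [0.46730196 0.26080197 0.16      ]
[[161 166 164 164 159 162 164 164 165 166 168 162 160 125 161 166 169 156
  158 155 161 155 158 162 157 155]
 [163 161 162 164 168 167 166 167 167 159 120  99  98 101 129 162 161 165
  167 166 157 163 160 159 160 158]
 [163 161 164 165 163 166 154  87  64  60  55  98 100  71  69  62  79 128
  160 165 162 160 158 161 163 156]
 [162 162 169 164 164 159 102  44  61  85 133 157 144 124 148 124  87 103
  153 159 161 162 160 161 157 161]
 [157 161 167 166 155  73  41  72 158 165 163 153 125 142 145  76  81  94
  151 136 158 161 157 157 159 162]
 [161 158 164 152  68  43  84  97 161 162 161 154 124 142 155  66  94 118
  161 155 155 161 158 163 157 161]
 [168 165 166 124  46  63 140 160 161 163 160 152 115 147 152  68  99
[... 1302 characters left out ...]
29 161 155
  121  86 128 159 166 163 161 165]
 [161 160 162 165 150  73  24  27  38  74 125 160 158  70 107 138 148  75
   71 107 158 159 157 159 157 161]
 [163 158 164 161 168 155  78  49  40  33  59  90  82  52  46  56  48  59
  107 158 161 162 157 156 156 154]
 [162 157 160 162 162 167 162 162 120  52  50  50  51  58  52  56  99 164
  163 161 160 161 158 156 158 161]
 [162 159 158 159 158 160 160 164 163 161 157 124 129 165 163 165 162 172
  167 166 161 164 160 161 161 158]
 [161 160 160 161 162 164 162 161 165 162 163 161 161 164 164 165 163 161
  164 162 159 162 165 164 159 163]
 [155 153 160 160 159 160 161 161 162 164 161 163 163 163 161 162 161 157
  158 158 160 162 160 160 157 161]]
```

Call:
play_rows --increments '[{"offset": [25, -32, 0], "twist": 0, "grip": 1}, {"offset": [50, -64, 0], "twist": 0, "grip": 1}, {"offset": [75, -96, 0], "twist": 0, "grip": 1}, {"offset": [100, -128, 0], "twist": 0, "grip": 1}, {"offset": [125, -160, 0], "twist": 0, "grip": 1}]'

```text
time: 1.32
tool_pos: [0.2947, -0.3792, 0.4046]
tool_rot: [0.0, 0.981, 0.196, 0.0]
contact_force: [0.7, 0.3, 1.0]
gripper_width: 1.0
```

Call:
play_rows --increments '[{"offset": [25, -32, 0], "twist": 0, "grip": 1}, {"offset": [50, -64, 0], "twist": 0, "grip": 1}, {"offset": [75, -96, 0], "twist": 0, "grip": 1}, {"offset": [100, -128, 0], "twist": 0, "grip": 1}, {"offset": [125, -160, 0], "twist": 0, "grip": 1}]'

```text
time: 1.73
tool_pos: [0.3481, -0.1832, 0.405]
tool_rot: [0.0, 0.981, 0.196, 0.0]
contact_force: [1.6, 0.0, -1.0]
gripper_width: 1.0
```

Call:
play_rows --increments '[{"offset": [25, -32, 0], "twist": 0, "grip": 1}, {"offset": [50, -64, 0], "twist": 0, "grip": 1}, {"offset": [75, -96, 0], "twist": 0, "grip": 1}, {"offset": [100, -128, 0], "twist": 0, "grip": 1}, {"offset": [125, -160, 0], "twist": 0, "grip": 1}]'

```text
time: 2.15
tool_pos: [0.4017, 0.0129, 0.4052]
tool_rot: [0.0, 0.98, 0.197, 0.001]
contact_force: [-0.4, -1.0, -1.0]
gripper_width: 0.999
```

Call:
play_rows --increments '[{"offset": [25, -32, 0], "twist": 0, "grip": 1}, {"offset": [50, -64, 0], "twist": 0, "grip": 1}, {"offset": [75, -96, 0], "twist": 0, "grip": 1}, {"offset": [100, -128, 0], "twist": 0, "grip": 1}, {"offset": [125, -160, 0], "twist": 0, "grip": 1}]'

```text
time: 2.57
tool_pos: [0.4555, 0.209, 0.405]
tool_rot: [0.0, 0.98, 0.197, 0.0]
contact_force: [0.8, 0.4, 0.7]
gripper_width: 1.002
```

Call:
play_rows --increments '[{"offset": [0, 0, 0], "twist": -0.12, "grip": 1}, {"offset": [0, 0, 0], "twist": -0.24, "grip": 1}, {"offset": [0, 0, 0], "twist": -0.36, "grip": 1}, {"offset": [0, 0, 0], "twist": -0.48, "grip": 1}, {"offset": [0, 0, 0], "twist": -0.6, "grip": 1}]'

```text
time: 2.98
tool_pos: [0.4555, 0.2069, 0.4047]
tool_rot: [0.0, 0.877, 0.48, -0.0]
contact_force: [-0.4, 0.3, 0.0]
gripper_width: 1.0
```

Call:
play_rows --increments '[{"offset": [0, 0, 0], "twist": -0.12, "grip": 1}, {"offset": [0, 0, 0], "twist": -0.24, "grip": 1}, {"offset": [0, 0, 0], "twist": -0.36, "grip": 1}, {"offset": [0, 0, 0], "twist": -0.48, "grip": 1}, {"offset": [0, 0, 0], "twist": -0.6, "grip": 1}]'

```text
time: 3.4
tool_pos: [0.4555, 0.2066, 0.4048]
tool_rot: [0.0, 0.696, 0.718, 0.0]
contact_force: [-0.4, -0.2, 0.4]
gripper_width: 0.999
```

Call:
play_rows --increments '[{"offset": [0, 0, 0], "twist": -0.12, "grip": 1}, {"offset": [0, 0, 0], "twist": -0.24, "grip": 1}, {"offset": [0, 0, 0], "twist": -0.36, "grip": 1}, {"offset": [0, 0, 0], "twist": -0.48, "grip": 1}, {"offset": [0, 0, 0], "twist": -0.6, "grip": 1}]'

```text
time: 3.82
tool_pos: [0.4555, 0.2066, 0.4048]
tool_rot: [0.0, 0.453, 0.892, 0.0]
contact_force: [0.3, -0.0, -0.2]
gripper_width: 1.001
```

Call:
play_rows --increments '[{"offset": [17, 21, 0], "twist": -0.1, "grip": 1}, {"offset": [34, 43, 20], "twist": -0.1, "grip": 1}, {"offset": [34, 43, 45], "twist": -0.1, "grip": 1}, {"offset": [34, 43, 65], "twist": -0.1, "grip": 1}, {"offset": [34, 43, 65], "twist": -0.1, "grip": 1}]'

```text
time: 4.23
tool_pos: [0.4691, 0.2592, 0.3345]
tool_rot: [-0.003, 0.41, 0.912, -0.003]
contact_force: [-0.4, 0.3, -0.5]
gripper_width: 0.999
```

Call:
play_rows --increments '[{"offset": [0, 0, 15], "twist": 0, "grip": 1}, {"offset": [0, 0, 30], "twist": 0, "grip": 1}, {"offset": [0, 0, 45], "twist": 0, "grip": 1}, {"offset": [0, 0, 59], "twist": 0, "grip": 1}, {"offset": [0, 0, 59], "twist": 0, "grip": 1}]'

```text
time: 4.65
tool_pos: [0.4698, 0.2589, 0.2788]
tool_rot: [-0.001, 0.411, 0.912, -0.001]
contact_force: [-0.1, -0.0, 0.7]
gripper_width: 1.0
```

Run:
```python
from h import *
st()
s=manip.grab_frame("side");cv2.imwrite("pics/b.png",s);cv2.imwrite("pics/b1.png",cv2.resize(s[110:290,190:400],None,fx=3.3,fy=3.3,interpolation=cv2.INTER_CUBIC))
```

```text
t 4.65 tcp [0.4698 0.2589 0.2788] F [-0.1 -0.   0.7] M [-0.03  0.   -0.02] w 1.0
[[-0.6628, 0.7488, -0.0038], [0.7488, 0.6628, -0.0015], [0.0015, -0.0038, -1.0]] q [ 0.365 -0.045  1.929  0.     1.262 -0.36 ]
```

View pics/b1.png

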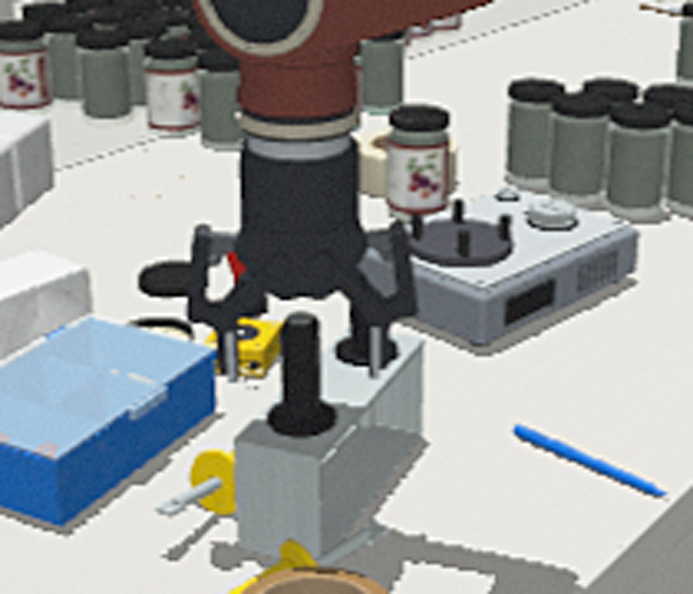

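The picture shows the square handle (crop ≈300,370) centred between the fingers. The yellow look-alikes have fallen over on their own, and no contact was felt. Closing now.

Call:
play_rows --increments '[{"offset": [0, 0, 0], "twist": 0, "grip": 0.6}, {"offset": [0, 0, 0], "twist": 0, "grip": 0.3}, {"offset": [0, 0, 0], "twist": 0, "grip": 0}, {"offset": [0, 0, 0], "twist": 0, "grip": 0}, {"offset": [0, 0, 0], "twist": 0, "grip": 0}]'

```text
time: 5.12
tool_pos: [0.4708, 0.2595, 0.2818]
tool_rot: [0.001, 0.41, 0.912, 0.001]
contact_force: [-2.9, -1.0, 20.1]
gripper_width: 0.301
```

Call:
play_rows --increments '[{"offset": [0, 0, 0], "twist": 0, "grip": 0}, {"offset": [0, 0, 0], "twist": 0, "grip": 0}, {"offset": [0, 0, 0], "twist": 0, "grip": 0}, {"offset": [0, 0, 0], "twist": 0, "grip": 0}, {"offset": [0, 0, 0], "twist": 0, "grip": 0}]'

```text
time: 5.53
tool_pos: [0.471, 0.2596, 0.2819]
tool_rot: [0.001, 0.41, 0.912, 0.001]
contact_force: [-0.3, -0.2, 6.4]
gripper_width: 0.274
```

Run:
```python
from h import *
st()
```

```text
t 5.53 tcp [0.471  0.2596 0.2819] F [-0.3 -0.2  6.4] M [-0.07  0.18 -0.03] w 0.274
[[-0.6632, 0.7485, 0.0017], [0.7485, 0.6632, 0.0006], [-0.0006, 0.0017, -1.0]] q [ 0.365 -0.047  1.925 -0.     1.261 -0.36 ]
```

Call:
play_rows --increments '[{"offset": [0, 0, -10], "twist": 0, "grip": 0}, {"offset": [0, 0, -30], "twist": 0, "grip": 0}, {"offset": [0, 0, -60], "twist": 0, "grip": 0}, {"offset": [0, 0, -90], "twist": 0, "grip": 0}, {"offset": [0, 0, -120], "twist": 0, "grip": 0}]'

```text
time: 5.95
tool_pos: [0.47, 0.2592, 0.4011]
tool_rot: [-0.001, 0.41, 0.912, -0.001]
contact_force: [1.1, -0.2, -1.1]
gripper_width: 0.274
```

Call:
play_rows --increments '[{"offset": [0, 0, -30], "twist": 0, "grip": 0}, {"offset": [0, 0, -50], "twist": 0, "grip": 0}, {"offset": [0, 0, -50], "twist": 0, "grip": 0}, {"offset": [0, 0, -50], "twist": 0, "grip": 0}]'

```text
time: 6.28
tool_pos: [0.4705, 0.2594, 0.4516]
tool_rot: [0.001, 0.41, 0.912, 0.001]
contact_force: [-0.0, 0.1, -1.8]
gripper_width: 0.271
```

Run:
```python
from h import *
st()
s=manip.grab_frame("side");cv2.imwrite("pics/c.png",s);x,y=px("side",[.471,.2596,.25]).astype(int);print(x,y)
for d in manip.tip_of("driver_grip","side")[:3]: print(d["p"],W("side",d["xyz"]).round(4))
cv2.imwrite("pics/c1.png",cv2.resize(s[y-50:y+70,x-60:x+60],None,fx=5,fy=5,interpolation=cv2.INTER_CUBIC))
```

```text
t 6.28 tcp [0.4705 0.2594 0.4516] F [-0.   0.1 -1.8] M [-0.01  0.02  0.01] w 0.271
[[-0.6632, 0.7485, 0.0017], [0.7485, 0.6632, 0.0006], [-0.0007, 0.0017, -1.0]] q [ 0.365 -0.183  1.76  -0.     1.563 -0.36 ]
279 165
0.85 [0.4728 0.2635 0.293 ]
0.71 [0.5389 0.2493 0.0184]
0.55 [0.4227 0.3654 0.0138]
```

View pics/c1.png

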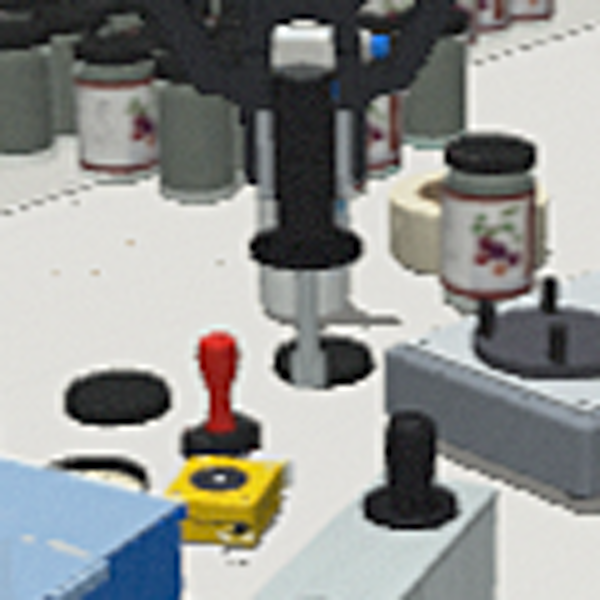

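Run:
```python
from h import *
s=cv2.imread("pics/c.png");g=cv2.cvtColor(s,cv2.COLOR_BGR2GRAY)
print(g[168:194,270:296])
for z in(.2065,.197,.25): print(px("side",[.4705,.2594,z]))
c=manip.get_calibration("side");print(np.array(c["fx"])/((np.linalg.inv(np.array(c["T"]))@[.47,.26,.2,1])[2])*.014)
```

```text
[[204 139 141  96  44  47  35  12  24  18  14  16  13  12  27  71  84 110
  152 202 234 230 224 224 222 224]
 [208 145 156 163 167 172 178 160 117 120 142 128 145 175 170 163 160 145
  151 210 233 224 222 223 224 224]
 [202 139 155 169 173 181 182 163 130 140 146 131 151 176 168 155 152 139
  143 210 230 225 225 223 224 225]
 [200 134 155 161 170 173 175 168 145 138 140 129 144 170 167 157 151 137
  146 205 229 224 224 225 224 225]
 [206 147 153 162 164 171 175 167 146 134 146 128 144 171 163 158 151 134
  145 207 229 224 224 223 223 223]
 [208 148 150 162 166 170 176 167 147 136 142 128 144 173 163 156 152 136
  147 202 228 226 223 223 224 223]
 [206 145 150 160 163 170 173 170 145 136 142 127 141 171 160 157 153 137
  166 225 231 225 225 224 225 224]
 [215 157 147 158 167 170 175 163 142 134 142 127 144 171 162 159 152 135
  130 195 237 229 226 225 225 224]
 [232 195 136 160 171 170 174 168 141 135 141 127 145 172 165 160 152 134
  120 132 204 239 233 226 227 226]
 [228 194 111 136 156 166 175 168 140 136 141 128 145 174 157 139 135 125
  126 120 135 148 200 240 238 237]
 [228 228 
[... 1136 characters left out ...]
6  67  40  40  51
   45  42  39  30  12  56 187 212]
 [223 225 229 195  77   4  16 107 150 139 140 143 148 126  65  35  39  36
   41  30  27  16   8 158 240 209]
 [225 222 229 236 183  34   0  98 148 142 137 139 143 125  61  32  31  20
   21  20   3  26 164 239 239 207]
 [223 225 225 231 234 207 120  83 136 133 128 133 141 121  48   8   7   1
   18  35 164 235 232 233 236 202]
 [223 225 224 225 228 231 231 204 176 170 169 146 110 100  59 120 209 241
  234 233 232 236 229 227 232 203]
 [224 225 225 223 224 226 228 228 225 226 228 228 226 230 227 231 234 235
  233 230 228 225 223 226 233 203]]
[279.79140518 185.32387604]
[279.8685147  189.48204176]
[279.4296878  165.81810195]
6.637078909749958
```

Call:
play_rows --increments '[{"offset": [-32, -19, 0], "twist": 0, "grip": 0}, {"offset": [-64, -38, 0], "twist": 0, "grip": 0}, {"offset": [-96, -58, 0], "twist": 0, "grip": 0}, {"offset": [-128, -77, 0], "twist": 0, "grip": 0}, {"offset": [-160, -96, 0], "twist": 0, "grip": 0}]'

```text
time: 6.8
tool_pos: [0.5043, 0.0744, 0.4478]
tool_rot: [-0.002, 0.41, 0.912, -0.001]
contact_force: [2.0, -0.3, -0.8]
gripper_width: 0.276
```

Call:
play_rows --increments '[{"offset": [-32, -19, 0], "twist": 0, "grip": 0}, {"offset": [-64, -38, 0], "twist": 0, "grip": 0}, {"offset": [-96, -58, 0], "twist": 0, "grip": 0}, {"offset": [-128, -77, 0], "twist": 0, "grip": 0}, {"offset": [-160, -96, 0], "twist": 0, "grip": 0}]'

```text
time: 7.22
tool_pos: [0.5386, -0.1093, 0.4477]
tool_rot: [-0.002, 0.411, 0.912, -0.0]
contact_force: [1.7, 0.6, -1.5]
gripper_width: 0.271
```

Call:
play_rows --increments '[{"offset": [-25, -15, 0], "twist": 0.12, "grip": 0}, {"offset": [-50, -30, 0], "twist": 0.24, "grip": 0}, {"offset": [-75, -45, 0], "twist": 0.36, "grip": 0}, {"offset": [-102, -60, 0], "twist": 0.48, "grip": 0}, {"offset": [-102, -60, 0], "twist": 0.6, "grip": 0}]'

```text
time: 7.63
tool_pos: [0.5617, -0.2279, 0.4469]
tool_rot: [-0.002, 0.665, 0.746, -0.001]
contact_force: [-0.5, 1.4, -0.9]
gripper_width: 0.274
```

Call:
play_rows --increments '[{"offset": [0, 0, 0], "twist": 0.12, "grip": 0}, {"offset": [0, 0, 20], "twist": 0.24, "grip": 0}, {"offset": [0, 0, 40], "twist": 0.273, "grip": 0}, {"offset": [0, 0, 60], "twist": 0.273, "grip": 0}, {"offset": [0, 0, 60], "twist": 0.273, "grip": 0}]'

```text
time: 8.05
tool_pos: [0.5601, -0.2228, 0.3822]
tool_rot: [-0.006, 0.757, 0.653, -0.002]
contact_force: [-1.2, 0.4, -2.8]
gripper_width: 0.272
```

Run:
```python
from h import *
st()
s=manip.grab_frame("side");cv2.imwrite("pics/d.png",s)
for z in(.134,.066): print(px("side",[.5615,-.224,z]))
x,y=px("side",[.5615,-.224,.1]).astype(int)
for d in manip.tip_of("selector_slot","side")[:3]: print(d["p"],W("side",d["xyz"]).round(4))
a=cv2.resize(s[y-50:y+40,x-50:x+50],None,fx=6,fy=6,interpolation=cv2.INTER_CUBIC)
cv2.imwrite("pics/d1.png",a);print(x,y)
```

```text
t 8.05 tcp [ 0.5601 -0.2228  0.3822] F [-1.2  0.4 -2.8] M [ 0.05  0.06 -0.01] w 0.272
[[0.1476, 0.989, -0.012], [0.989, -0.1475, 0.0066], [0.0048, -0.0128, -0.9999]] q [-0.502  0.019  1.686  0.     1.451 -0.354]
[359.00357316 154.56560959]
[357.77799216 174.63894172]
0.65 [ 0.56   -0.2218  0.0676]
358 164
```

View pics/d1.png

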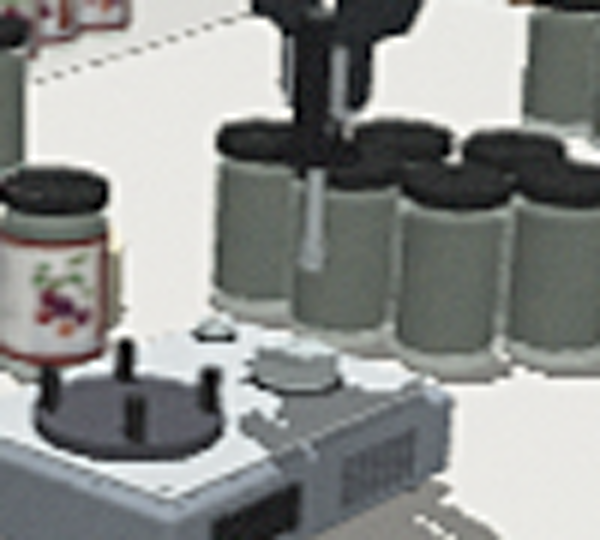

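Call:
play_rows --increments '[{"offset": [0, 0, 0], "twist": 0, "grip": 0}, {"offset": [0, 0, 0], "twist": 0, "grip": 0}, {"offset": [0, 0, 0], "twist": 0, "grip": 0}, {"offset": [0, 0, 0], "twist": 0, "grip": 0}]'

```text
time: 8.48
tool_pos: [0.562, -0.2237, 0.3921]
tool_rot: [0.001, 0.757, 0.653, 0.0]
contact_force: [0.2, -0.4, -0.7]
gripper_width: 0.274
```

Run:
```python
from h import *
st()
s=manip.grab_frame("side");g=cv2.cvtColor(s,cv2.COLOR_BGR2GRAY)
p,r=Rt();print(px("side",p+.257*r.as_matrix()[:,2]),px("side",[.5605,-.2235,.076]))
print(g[148:162,350:370]);print(g[164:182,346:370])
t=manip.grab_frame("top");cv2.imwrite("pics/e.png",t)
```

```text
t 8.48 tcp [ 0.562  -0.2237  0.3921] F [ 0.2 -0.4 -0.7] M [0.03 0.03 0.01] w 0.274
[[0.1474, 0.9891, 0.0018], [0.9891, -0.1474, -0.001], [-0.0007, 0.002, -1.0]] q [-0.502  0.013  1.675 -0.     1.452 -0.354]
[358.7888439  154.28274051] [358.14134795 171.84808409]
[[100 103 104 104 102 101 104 101 123 155 133  89  99  98  96 104 103 103
  102 101]
 [100 100 100 106 104 101 107 107 127 154 130  90  99 100 104 105 101 101
  102 101]
 [100 100 105 103 101 100 117 123 138 156 128  80  96  99 101 100 103 103
  100  96]
 [103 101 104 104 102 101 117 130 141 151 133 100  95 102  98 107 102 101
  104 101]
 [101 104 104 100 100 103 110 125 139 141 129 105  91 100  98  99 103 103
  101 105]
 [102 102 103 101  98 101 109 128 135 130 135 124  97 100 101 102 104 101
  105 101]
 [101  99 100  99 101 102 118 140 144 137 126 111  93 102 104 103 106 102
  101  98]
 [100  99 101 101 102 103 114  94  89 123 129 102  98 101 105 106 101 105
  104 100]
 [102 102 101 102 103 107 104  81  83  95 101  95  96  99 104 104 104 101
  104 106]
 [101  98 105 105 102 110 103  89  83  91  95  97  99 102 104 101 103 10
[... 1472 characters left out ...]
27 231 192 134 137 138 137 133 134 133 133 131 132 130 139 134 125
  191 236 226 226 226 224]
 [233 233 204 107  94 132 131 134 135 138 135 133 136 137 134 134 138 123
  131 202 230 225 224 223]
 [234 197 121  63  29 108 156 155 137 134 128 135 131 136 137 139 144 118
   53 175 243 234 229 227]
 [229 223 220 229 169  29  55  96 115 140 158 154 154 156 157 134  88  58
   51 121 154 146 196 237]
 [230 223 225 228 229 222 200 125  44  54  63  65  62  62  70  75  67  90
  115 121 120 113 134 151]
 [230 223 224 221 224 229 230 230 187 107 111 115 114 113 116 116 119 125
  127 126 125 123 119 119]
 [231 224 225 229 229 228 228 237 205 116 124 127 126 128 126 125 128 125
  122 123 122 120 122 118]]
```

Call:
play_rows --increments '[{"offset": [0, 0, 20], "twist": 0, "grip": 0}, {"offset": [0, 0, 40], "twist": 0, "grip": 0}, {"offset": [0, 0, 52], "twist": 0, "grip": 0}, {"offset": [0, 0, 54], "twist": 0, "grip": 0}, {"offset": [0, 0, 54], "twist": 0, "grip": 0}]'

```text
time: 9.0
tool_pos: [0.5615, -0.2235, 0.3356]
tool_rot: [-0.001, 0.757, 0.653, -0.0]
contact_force: [0.6, -0.1, -1.6]
gripper_width: 0.273
```

Call:
play_rows --increments '[{"offset": [0, 0, 2], "twist": 0, "grip": 0}, {"offset": [0, 0, 4], "twist": 0, "grip": 0}, {"offset": [0, 0, 6], "twist": 0, "grip": 0}, {"offset": [0, 0, 8], "twist": 0, "grip": 0}, {"offset": [0, 0, 8], "twist": 0, "grip": 0}]'

```text
time: 9.42
tool_pos: [0.5617, -0.2236, 0.3286]
tool_rot: [-0.0, 0.757, 0.653, -0.0]
contact_force: [-0.3, 0.1, -1.4]
gripper_width: 0.278
```

```bash
python3 -c "
from h import *
st()"
```

```text
t 9.42 tcp [ 0.5617 -0.2236  0.3286] F [-0.3  0.1 -1.4] M [ 0.05 -0.03 -0.02] w 0.278
[[0.1475, 0.9891, -0.0], [0.9891, -0.1475, 0.0], [0.0, -0.0, -1.0]] q [-0.502  0.063  1.732 -0.     1.347 -0.354]
```

Call:
play_rows --increments '[{"offset": [0, 0, 1], "twist": 0, "grip": 0}, {"offset": [0, 0, 2], "twist": 0, "grip": 0}, {"offset": [0, 0, 3], "twist": 0, "grip": 0}, {"offset": [0, 0, 4], "twist": 0, "grip": 0}, {"offset": [0, 0, 4], "twist": 0, "grip": 0}]'

```text
time: 9.83
tool_pos: [0.5617, -0.2236, 0.3244]
tool_rot: [-0.0, 0.757, 0.653, -0.0]
contact_force: [-0.3, -0.1, -2.1]
gripper_width: 0.27
```

```bash
python3 -c "
from h import *
st()"
```

```text
t 9.83 tcp [ 0.5617 -0.2236  0.3244] F [-0.3 -0.1 -2.1] M [ 0.03 -0.01  0.01] w 0.27
[[0.1475, 0.9891, -0.0004], [0.9891, -0.1475, 0.0002], [0.0002, -0.0004, -1.0]] q [-0.502  0.066  1.736  0.     1.34  -0.354]
```

Call:
play_rows --increments '[{"offset": [0, 0, 0], "twist": 0.08, "grip": 0}, {"offset": [0, 0, 0], "twist": 0.16, "grip": 0}, {"offset": [0, 0, 0], "twist": 0.24, "grip": 0}, {"offset": [0, 0, 0], "twist": 0.32, "grip": 0}, {"offset": [0, 0, 0], "twist": 0.4, "grip": 0}]'

```text
time: 10.25
tool_pos: [0.5616, -0.2236, 0.3246]
tool_rot: [-0.0, 0.873, 0.488, -0.0]
contact_force: [-2.2, 0.7, -0.5]
gripper_width: 0.272
```

```bash
python3 -c "
from h import *
st()"
```

```text
t 10.25 tcp [ 0.5616 -0.2236  0.3246] F [-2.2  0.7 -0.5] M [0.16 0.24 0.07] w 0.272
[[0.5242, 0.8516, -0.0009], [0.8516, -0.5242, 0.0003], [-0.0002, -0.0009, -1.0]] q [-0.502  0.066  1.735 -0.     1.341  0.05 ]
```

Call:
play_rows --increments '[{"offset": [0, 0, 0], "twist": 0.1, "grip": 0}, {"offset": [0, 0, 0], "twist": 0.2, "grip": 0}, {"offset": [0, 0, 0], "twist": 0.3, "grip": 0}, {"offset": [0, 0, 0], "twist": 0.4, "grip": 0}, {"offset": [0, 0, 0], "twist": 0.5, "grip": 0}]'

```text
time: 10.67
tool_pos: [0.5615, -0.2229, 0.3246]
tool_rot: [-0.002, 0.967, 0.256, -0.001]
contact_force: [-2.5, 5.0, 1.1]
gripper_width: 0.274
```

```bash
python3 -c "
from h import *
st()"
```

```text
t 10.67 tcp [ 0.5615 -0.2229  0.3246] F [-2.5  5.   1.1] M [1.08 0.5  0.11] w 0.274
[[0.8687, 0.4953, -0.0023], [0.4953, -0.8687, 0.0036], [-0.0002, -0.0043, -1.0]] q [-0.501  0.066  1.736  0.002  1.344  0.551]
```

Call:
play_rows --increments '[{"offset": [0.7, -1.3, 0], "twist": 0.1, "grip": 0}, {"offset": [0.7, -1.3, 0], "twist": 0.2, "grip": 0}, {"offset": [0.7, -1.3, 0], "twist": 0.3, "grip": 0}, {"offset": [0.7, -1.3, 0], "twist": 0.4, "grip": 0}, {"offset": [0.7, -1.3, 0], "twist": 0.5, "grip": 0}]'

```text
time: 11.08
tool_pos: [0.5616, -0.2211, 0.3246]
tool_rot: [-0.002, 1.0, 0.009, -0.001]
contact_force: [-0.6, 5.1, 0.8]
gripper_width: 0.272
```

```bash
python3 -c "
from h import *
st()"
```

```text
t 11.08 tcp [ 0.5616 -0.2211  0.3246] F [-0.6  5.1  0.8] M [1.27 0.3  0.07] w 0.272
[[0.9998, 0.0182, -0.0015], [0.0182, -0.9998, 0.0046], [-0.0014, -0.0046, -1.0]] q [-0.499  0.065  1.737  0.003  1.343  1.053]
```

Call:
play_rows --increments '[{"offset": [0, 0, 0], "twist": 0.06, "grip": 0}, {"offset": [0, 0, 0], "twist": 0.12, "grip": 0}, {"offset": [0, 0, 0], "twist": 0.18, "grip": 0}, {"offset": [0, 0, 0], "twist": 0.24, "grip": 0}, {"offset": [0, 0, 0], "twist": 0.24, "grip": 0}]'

```text
time: 11.5
tool_pos: [0.5618, -0.2208, 0.3245]
tool_rot: [-0.002, 0.994, -0.109, -0.0]
contact_force: [0.5, 3.9, -0.8]
gripper_width: 0.275
```

```bash
python3 -c "
from h import *
st()"
```

```text
t 11.5 tcp [ 0.5618 -0.2208  0.3245] F [ 0.5  3.9 -0.8] M [1.18 0.01 0.04] w 0.275
[[0.9762, -0.217, -0.0003], [-0.217, -0.9762, 0.0049], [-0.0014, -0.0047, -1.0]] q [-0.498  0.065  1.737  0.004  1.342  1.29 ]
```

Call:
play_rows --increments '[{"offset": [0, 0, 0], "twist": 0.03, "grip": 0}, {"offset": [0, 0, 0], "twist": 0.06, "grip": 0}, {"offset": [0, 0, 0], "twist": 0.09, "grip": 0}, {"offset": [0, 0, 0], "twist": 0.12, "grip": 0}, {"offset": [0, 0, 0], "twist": 0.12, "grip": 0}]'

```text
time: 11.92
tool_pos: [0.5619, -0.2209, 0.3245]
tool_rot: [-0.002, 0.986, -0.168, -0.0]
contact_force: [1.2, 3.6, -0.9]
gripper_width: 0.269
```

```bash
python3 -c "
from h import *
st()"
```

```text
t 11.92 tcp [ 0.5619 -0.2209  0.3245] F [ 1.2  3.6 -0.9] M [ 1.08 -0.16  0.05] w 0.269
[[0.9435, -0.3313, 0.0001], [-0.3313, -0.9435, 0.0046], [-0.0014, -0.0044, -1.0]] q [-0.498  0.065  1.737  0.004  1.342  1.409]
```

Call:
play_rows --increments '[{"offset": [0, 0, 0], "twist": 0.03, "grip": 0}, {"offset": [0, 0, 0], "twist": 0.06, "grip": 0}, {"offset": [0, 0, 0], "twist": 0.08, "grip": 0}, {"offset": [0, 0, 0], "twist": 0.08, "grip": 0}]'

```text
time: 12.25
tool_pos: [0.5619, -0.221, 0.3245]
tool_rot: [-0.002, 0.978, -0.207, -0.0]
contact_force: [0.8, 4.8, -1.0]
gripper_width: 0.271
```

```bash
python3 -c "
from h import *
st()"
```

```text
t 12.25 tcp [ 0.5619 -0.221   0.3245] F [ 0.8  4.8 -1. ] M [ 1.1  -0.25  0.02] w 0.271
[[0.9142, -0.4053, 0.0004], [-0.4053, -0.9142, 0.004], [-0.0013, -0.0038, -1.0]] q [-0.499  0.065  1.737  0.004  1.341  1.489]
```

Call:
play_rows --increments '[{"offset": [0, 0, 0], "twist": 0.03, "grip": 0}, {"offset": [0, 0, 0], "twist": 0.05, "grip": 0}, {"offset": [0, 0, 0], "twist": 0.05, "grip": 0}]'

```text
time: 12.5
tool_pos: [0.5619, -0.2211, 0.3245]
tool_rot: [-0.002, 0.973, -0.231, -0.0]
contact_force: [1.1, 4.8, -1.5]
gripper_width: 0.274
```

```bash
python3 -c "
from h import *
st()"
```

```text
t 12.5 tcp [ 0.5619 -0.2211  0.3245] F [ 1.1  4.8 -1.5] M [ 1.27 -0.32  0.15] w 0.274
[[0.8929, -0.4503, 0.0004], [-0.4503, -0.8929, 0.004], [-0.0014, -0.0037, -1.0]] q [-0.499  0.065  1.737  0.004  1.341  1.538]
```

Call:
play_rows --increments '[{"offset": [0, 0, 0], "twist": 0.03, "grip": 0}, {"offset": [0, 0, 0], "twist": 0.04, "grip": 0}, {"offset": [0, 0, 0], "twist": 0.04, "grip": 0}]'

```text
time: 12.75
tool_pos: [0.562, -0.221, 0.3245]
tool_rot: [-0.002, 0.968, -0.251, -0.0]
contact_force: [1.2, 5.0, 0.1]
gripper_width: 0.277
```

Run:
```python
from h import *
st()
s=manip.grab_frame("side");cv2.imwrite("pics/f.png",s);t=manip.grab_frame("top");cv2.imwrite("pics/f2.png",t)
a=cv2.resize(s[130:200,320:400],None,fx=7,fy=7,interpolation=cv2.INTER_CUBIC)
cv2.imwrite("pics/f1.png",a)
```

```text
t 12.75 tcp [ 0.562  -0.221   0.3245] F [1.2 5.  0.1] M [ 1.3  -0.38  0.2 ] w 0.277
[[0.8744, -0.4852, 0.0006], [-0.4852, -0.8744, 0.004], [-0.0014, -0.0038, -1.0]] q [-0.499  0.065  1.737  0.004  1.341  1.578]
```

View pics/f1.png

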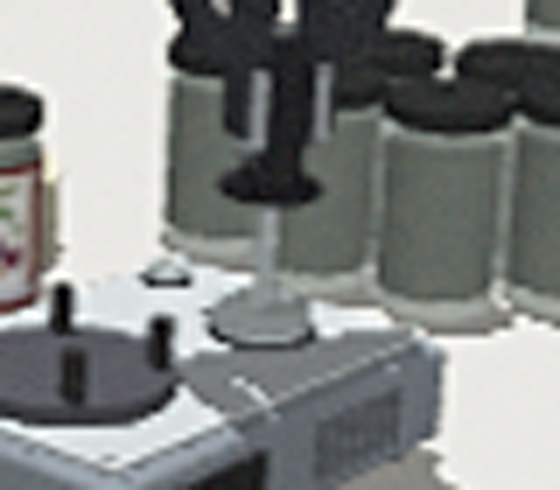

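Call:
play_rows --increments '[{"offset": [0, 0, 0], "twist": 0.03, "grip": 0}, {"offset": [0, 0, 0], "twist": 0.06, "grip": 0}, {"offset": [0, 0, 0], "twist": 0.06, "grip": 0}]'

```text
time: 13.1
tool_pos: [0.562, -0.221, 0.3244]
tool_rot: [-0.002, 0.96, -0.28, -0.0]
contact_force: [1.3, 5.6, -1.0]
gripper_width: 0.275
```

Run:
```python
from h import *
st()
```

```text
t 13.1 tcp [ 0.562  -0.221   0.3244] F [ 1.3  5.6 -1. ] M [ 1.46 -0.4   0.3 ] w 0.275
[[0.8436, -0.537, 0.0007], [-0.537, -0.8436, 0.0042], [-0.0017, -0.0039, -1.0]] q [-0.499  0.065  1.737  0.004  1.341  1.638]
```

Call:
play_rows --increments '[{"offset": [0, 0, 0], "twist": -0.08, "grip": 0}, {"offset": [0, 0, 0], "twist": -0.16, "grip": 0}, {"offset": [0, 0, 0], "twist": -0.24, "grip": 0}, {"offset": [0, 0, 0], "twist": -0.32, "grip": 0}, {"offset": [0, 0, 0], "twist": -0.32, "grip": 0}]'

```text
time: 13.52
tool_pos: [0.5617, -0.2223, 0.3247]
tool_rot: [0.0, 0.992, -0.123, 0.0]
contact_force: [0.5, -0.3, -1.6]
gripper_width: 0.275
```

Run:
```python
from h import *
st()
```

```text
t 13.52 tcp [ 0.5617 -0.2223  0.3247] F [ 0.5 -0.3 -1.6] M [-0.02  0.03 -0.01] w 0.275
[[0.97, -0.2433, -0.0001], [-0.2433, -0.97, -0.0008], [0.0001, 0.0008, -1.0]] q [-5.000e-01  6.500e-02  1.737e+00 -1.000e-03  1.340e+00  1.317e+00]
```

Call:
play_rows --increments '[{"offset": [0, 0, -10], "twist": 0, "grip": 0}, {"offset": [0, 0, -30], "twist": 0, "grip": 0}, {"offset": [0, 0, -60], "twist": 0, "grip": 0}, {"offset": [0, 0, -95], "twist": 0, "grip": 0}, {"offset": [0, 0, -127], "twist": 0, "grip": 0}]'

```text
time: 13.93
tool_pos: [0.5614, -0.2222, 0.454]
tool_rot: [0.0, 0.992, -0.124, 0.0]
contact_force: [0.7, 0.1, -0.2]
gripper_width: 0.274
```

Call:
play_rows --increments '[{"offset": [0, 0, 0], "twist": -0.12, "grip": 0}, {"offset": [0, 0, 0], "twist": -0.24, "grip": 0}, {"offset": [0, 0, 0], "twist": -0.36, "grip": 0}, {"offset": [0, 0, 0], "twist": -0.48, "grip": 0}, {"offset": [0, 0, 0], "twist": -0.6, "grip": 0}]'

```text
time: 14.35
tool_pos: [0.5616, -0.2223, 0.4528]
tool_rot: [0.001, 0.984, 0.177, 0.0]
contact_force: [0.1, -0.6, -1.6]
gripper_width: 0.275
```

Call:
play_rows --increments '[{"offset": [0, 0, 0], "twist": -0.12, "grip": 0}, {"offset": [0, 0, 0], "twist": -0.24, "grip": 0}, {"offset": [0, 0, 0], "twist": -0.36, "grip": 0}, {"offset": [0, 0, 0], "twist": -0.48, "grip": 0}, {"offset": [0, 0, 0], "twist": -0.6, "grip": 0}]'

```text
time: 14.77
tool_pos: [0.5616, -0.2223, 0.4527]
tool_rot: [0.001, 0.888, 0.46, 0.0]
contact_force: [0.0, 0.3, -0.9]
gripper_width: 0.271
```

Call:
play_rows --increments '[{"offset": [0, 0, 0], "twist": -0.12, "grip": 0}, {"offset": [0, 0, 0], "twist": -0.24, "grip": 0}, {"offset": [0, 0, 0], "twist": -0.36, "grip": 0}, {"offset": [0, 0, 0], "twist": -0.48, "grip": 0}, {"offset": [0, 0, 0], "twist": -0.6, "grip": 0}]'

```text
time: 15.18
tool_pos: [0.5616, -0.2222, 0.4527]
tool_rot: [0.001, 0.712, 0.702, -0.0]
contact_force: [-1.0, -0.1, -0.9]
gripper_width: 0.272
```

Call:
play_rows --increments '[{"offset": [0, 0, 0], "twist": -0.12, "grip": 0}, {"offset": [0, 0, 0], "twist": -0.24, "grip": 0}, {"offset": [0, 0, 0], "twist": -0.36, "grip": 0}, {"offset": [0, 0, 0], "twist": -0.48, "grip": 0}, {"offset": [0, 0, 0], "twist": -0.6, "grip": 0}]'

```text
time: 15.6
tool_pos: [0.5616, -0.2223, 0.4527]
tool_rot: [0.0, 0.473, 0.881, -0.0]
contact_force: [-0.6, 0.2, -1.0]
gripper_width: 0.27
```

Call:
play_rows --increments '[{"offset": [0, 0, 0], "twist": -0.1, "grip": 0}, {"offset": [0, 0, 0], "twist": -0.14, "grip": 0}, {"offset": [0, 0, 0], "twist": -0.14, "grip": 0}, {"offset": [0, 0, 0], "twist": -0.14, "grip": 0}]'

```text
time: 15.93
tool_pos: [0.5616, -0.2222, 0.4524]
tool_rot: [0.0, 0.413, 0.911, -0.0]
contact_force: [0.2, 0.5, -0.8]
gripper_width: 0.275
```

Run:
```python
from h import *
st()
p,r=Rt();d=r.as_matrix().T@(np.array([.4708,.2595,.4517])-p);print(d*1000)
```

```text
t 15.93 tcp [ 0.5616 -0.2222  0.4524] F [ 0.2  0.5 -0.8] M [0.02 0.03 0.06] w 0.275
[[-0.6591, 0.7521, 0.0005], [0.7521, 0.6591, -0.0006], [-0.0008, 0.0, -1.0]] q [-0.5   -0.021  1.608 -0.     1.554 -1.219]
[4.22163241e+02 2.49171674e+02 4.08347668e-01]
```

Call:
play_rows --increments '[{"offset": [28, 17, 0], "twist": 0, "grip": 0}, {"offset": [56, 33, 0], "twist": 0, "grip": 0}, {"offset": [84, 50, 0], "twist": 0, "grip": 0}, {"offset": [112, 66, 0], "twist": 0, "grip": 0}, {"offset": [141, 83, 0], "twist": 0, "grip": 0}]'

```text
time: 16.35
tool_pos: [0.5302, -0.0603, 0.4522]
tool_rot: [0.0, 0.413, 0.911, -0.0]
contact_force: [0.1, -1.0, -0.8]
gripper_width: 0.273
```

Call:
play_rows --increments '[{"offset": [28, 17, 0], "twist": 0, "grip": 0}, {"offset": [56, 33, 0], "twist": 0, "grip": 0}, {"offset": [84, 50, 0], "twist": 0, "grip": 0}, {"offset": [112, 66, 0], "twist": 0, "grip": 0}, {"offset": [141, 83, 0], "twist": 0, "grip": 0}]'

```text
time: 16.77
tool_pos: [0.4992, 0.1005, 0.4523]
tool_rot: [0.001, 0.413, 0.911, 0.0]
contact_force: [0.3, 1.2, -1.3]
gripper_width: 0.273
```

Call:
play_rows --increments '[{"offset": [35, 20, 0], "twist": 0, "grip": 0}, {"offset": [70, 40, 0], "twist": 0, "grip": 0}, {"offset": [105, 60, 0], "twist": 0, "grip": 0}, {"offset": [130, 75, 0], "twist": 0, "grip": 0}, {"offset": [140, 83, 0], "twist": 0, "grip": 0}]'

```text
time: 17.18
tool_pos: [0.4684, 0.2621, 0.4522]
tool_rot: [-0.0, 0.411, 0.912, 0.001]
contact_force: [0.1, 0.6, -1.5]
gripper_width: 0.274
```

Call:
play_rows --increments '[{"offset": [0, 0, 0], "twist": 0, "grip": 0}, {"offset": [0, 0, 0], "twist": 0, "grip": 0}, {"offset": [0, 0, 0], "twist": 0, "grip": 0}]'

```text
time: 17.43
tool_pos: [0.47, 0.2582, 0.4518]
tool_rot: [0.0, 0.413, 0.911, -0.0]
contact_force: [-0.4, -0.4, -1.1]
gripper_width: 0.278
```

Run:
```python
from h import *
st()
p,r=Rt();d=r.as_matrix().T@(np.array([.4708,.2595,.4517])-p);print(d*1000)
t=manip.grab_frame("top");s=manip.grab_frame("side");cv2.imwrite("pics/g.png",s)
a=cv2.resize(t[150:220,390:460],None,fx=6,fy=6,interpolation=cv2.INTER_CUBIC)
x,y=px("side",[.471,.2596,.25]).astype(int)
b=cv2.resize(s[y-50:y+90,x-40:x+50],None,fx=4,fy=4,interpolation=cv2.INTER_CUBIC)
o=np.zeros((560,790,3),np.uint8);o[:420,:420]=a;o[:560,425:785]=b;cv2.imwrite("pics/g1.png",o)
```

```text
t 17.43 tcp [0.47   0.2582 0.4518] F [-0.4 -0.4 -1.1] M [-0.01  0.02 -0.03] w 0.278
[[-0.6596, 0.7516, 0.0002], [0.7516, 0.6596, -0.0007], [-0.0007, -0.0003, -1.0]] q [ 3.640e-01 -1.840e-01  1.761e+00 -1.000e-03  1.565e+00 -3.570e-01]
[0.44009152 1.41082445 0.09722922]
```

View pics/g1.png

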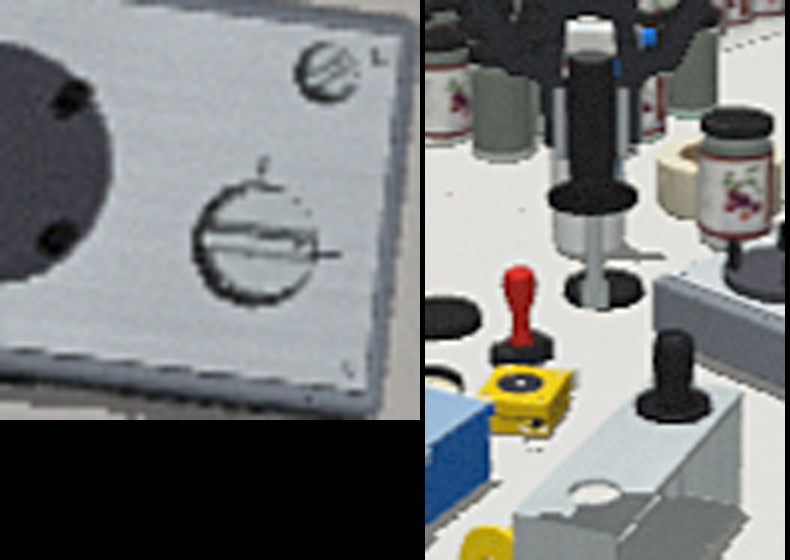

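The slot now lies along the right-hand tick (crop ≈260,243), which is the stop. The trim slot looks unchanged (crop ≈327,72). The driver hangs upright and the stand's free hole is visible (crop ≈595,490). Lowering it now.

Call:
play_rows --increments '[{"offset": [0.4, 1.4, 15], "twist": 0, "grip": 0}, {"offset": [0.4, 1.4, 40], "twist": 0, "grip": 0}, {"offset": [0.4, 1.4, 70], "twist": 0, "grip": 0}, {"offset": [0.4, 1.4, 85], "twist": 0, "grip": 0}, {"offset": [0.4, 1.4, 95], "twist": 0, "grip": 0}]'

```text
time: 17.95
tool_pos: [0.4702, 0.2589, 0.3538]
tool_rot: [-0.001, 0.413, 0.911, -0.002]
contact_force: [0.4, -0.6, -1.6]
gripper_width: 0.273
```

Call:
play_rows --increments '[{"offset": [0, 0, 10], "twist": 0, "grip": 0}, {"offset": [0, 0, 25], "twist": 0, "grip": 0}, {"offset": [0, 0, 45], "twist": 0, "grip": 0}, {"offset": [0, 0, 60], "twist": 0, "grip": 0}, {"offset": [0, 0, 66], "twist": 0, "grip": 0}]'

```text
time: 18.37
tool_pos: [0.4703, 0.2597, 0.2891]
tool_rot: [-0.001, 0.412, 0.911, -0.001]
contact_force: [-1.3, -0.7, -1.3]
gripper_width: 0.274
```

Call:
play_rows --increments '[{"offset": [0, 0, 2], "twist": 0, "grip": 0}, {"offset": [0, 0, 4], "twist": 0, "grip": 0}, {"offset": [0, 0, 6], "twist": 0, "grip": 0}, {"offset": [0, 0, 8], "twist": 0, "grip": 0}, {"offset": [0, 0, 8], "twist": 0, "grip": 0}]'

```text
time: 18.78
tool_pos: [0.4707, 0.2604, 0.2833]
tool_rot: [0.0, 0.412, 0.911, 0.0]
contact_force: [0.7, -0.4, -1.6]
gripper_width: 0.273
```

Run:
```python
from h import *
st()
```

```text
t 18.78 tcp [0.4707 0.2604 0.2833] F [ 0.7 -0.4 -1.6] M [ 0.07 -0.01  0.06] w 0.273
[[-0.6609, 0.7505, 0.001], [0.7505, 0.6609, 0.0004], [-0.0004, 0.0011, -1.0]] q [ 0.367 -0.048  1.924  0.     1.265 -0.355]
```

Another 2 mm down to seat the guard, then release and retreat upward.

Call:
play_rows --increments '[{"offset": [0, 0, 1], "twist": 0, "grip": 0}, {"offset": [0, 0, 2], "twist": 0, "grip": 0}, {"offset": [0, 0, 2], "twist": 0, "grip": 0}, {"offset": [0, 0, 2], "twist": 0, "grip": 0}]'

```text
time: 19.12
tool_pos: [0.4708, 0.2605, 0.2819]
tool_rot: [0.0, 0.412, 0.911, 0.0]
contact_force: [-1.8, -1.0, 5.5]
gripper_width: 0.272
```

Call:
play_rows --increments '[{"offset": [0, 0, 0], "twist": 0, "grip": 0.4}, {"offset": [0, 0, 0], "twist": 0, "grip": 0.7}, {"offset": [0, 0, 0], "twist": 0, "grip": 1}, {"offset": [0, 0, 0], "twist": 0, "grip": 1}, {"offset": [0, 0, 0], "twist": 0, "grip": 1}]'

```text
time: 19.53
tool_pos: [0.4704, 0.2603, 0.2804]
tool_rot: [-0.0, 0.412, 0.911, -0.0]
contact_force: [-0.0, -0.2, 0.3]
gripper_width: 0.942
```

Call:
play_rows --increments '[{"offset": [0, 0, 0], "twist": 0, "grip": 1}, {"offset": [0, 0, 0], "twist": 0, "grip": 1}, {"offset": [0, 0, -5], "twist": 0, "grip": 1}, {"offset": [0, 0, -20], "twist": 0, "grip": 1}, {"offset": [0, 0, -40], "twist": 0, "grip": 1}]'

```text
time: 19.95
tool_pos: [0.4698, 0.2601, 0.3194]
tool_rot: [-0.001, 0.412, 0.911, -0.001]
contact_force: [0.6, -0.7, 0.6]
gripper_width: 1.001
```

Call:
play_rows --increments '[{"offset": [0, 0, -30], "twist": 0, "grip": 1}, {"offset": [0, 0, -60], "twist": 0, "grip": 1}, {"offset": [0, 0, -90], "twist": 0, "grip": 1}, {"offset": [0, 0, -110], "twist": 0, "grip": 1}, {"offset": [0, 0, -120], "twist": 0, "grip": 1}]'

```text
time: 20.37
tool_pos: [0.4708, 0.2605, 0.4454]
tool_rot: [0.002, 0.412, 0.911, 0.002]
contact_force: [0.8, 0.9, 0.5]
gripper_width: 1.002
```

Call:
play_rows --increments '[{"offset": [-30, -18, 0], "twist": 0, "grip": 1}, {"offset": [-60, -36, 0], "twist": 0, "grip": 1}, {"offset": [-90, -54, 0], "twist": 0, "grip": 1}, {"offset": [-110, -66, 0], "twist": 0, "grip": 1}, {"offset": [-110, -66, 0], "twist": 0, "grip": 1}]'

```text
time: 20.78
tool_pos: [0.494, 0.1311, 0.4399]
tool_rot: [-0.0, 0.414, 0.91, -0.001]
contact_force: [-0.4, -0.8, 0.6]
gripper_width: 0.999
```

Run:
```python
from h import *
st()
t=manip.grab_frame("top");s=manip.grab_frame("side")
for d in manip.tip_of("driver_grip","side")[:3]: print(d["p"],W("side",d["xyz"]).round(4))
a=cv2.resize(s[150:320,200:400],None,fx=3,fy=3,interpolation=cv2.INTER_CUBIC)
b=cv2.resize(t[190:290,160:230+30],None,fx=2,fy=2);
o=np.zeros((510,800,3),np.uint8);o[:,:600]=a;o[:200,600:]=b;o[205:365,600:800]=cv2.resize(t[140:220,360:460],None,fx=2,fy=2);cv2.imwrite("pics/z.png",o)
```

```text
t 20.78 tcp [0.494  0.1311 0.4399] F [-0.4 -0.8  0.6] M [ 0.02 -0.02  0.01] w 0.999
[[-0.6574, 0.7535, -0.0011], [0.7535, 0.6574, -0.0017], [-0.0005, -0.0019, -1.0]] q [ 0.114 -0.242  1.83  -0.002  1.555 -0.603]
0.79 [0.4228 0.3646 0.0146]
0.66 [0.5377 0.2503 0.0186]
0.6 [0.4715 0.2639 0.1199]
```

View pics/z.png

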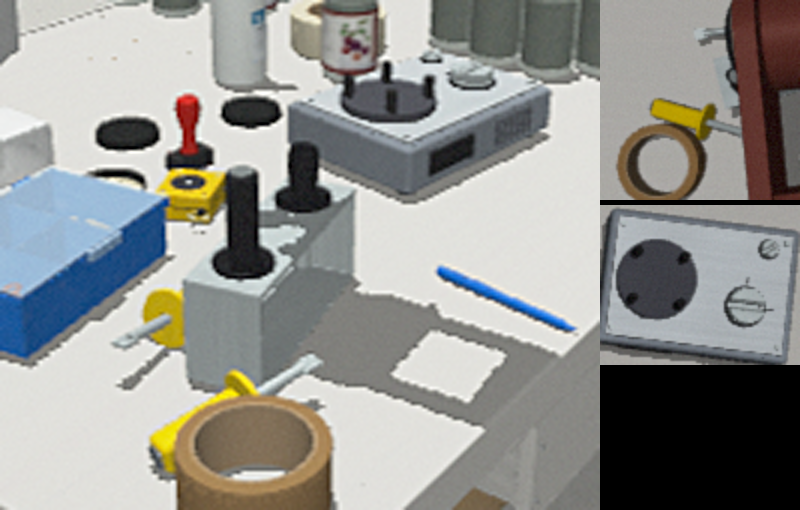

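The driver stands upright in its own hole (crop ≈243,220) and has been released. The selector slot lies along the right tick, and the trim slot is unchanged. Nothing has fallen off the work surface. Handing in.

```bash
python3 -c "
from plant import manip
print(manip.job_done())"
```

```text
the job is handed in; nothing more can be done
None
```

I turned the large selector clockwise to its stop with the flat screwdriver, put the screwdriver back upright in its own hole, and let go. I handed the job in at about 21 s of the 58 s allowed.

- **Selector:** near the end the torque rose steadily from about 0.05 to 0.30 N m, which I take as the stop. I backed the blade off within its play before lifting out. The last top picture shows the slot lying along the right-hand tick.
- **Trim switch:** its slot looks the same in the pictures before and after the turn.
- **Screwdriver:** the guard met the stand with 5.5 N upward at the same height as when I first gripped it. The last side picture shows it standing upright, and the network put the handle centre at (0.472, 0.264, 0.120), about 5 mm from where it should be. The gripper is open and well clear, with no contact force.
- **Yellow look-alikes:** both stood at the start but were lying on the table by about 4.7 s. The arm passed well above them and I felt no contact, so I believe they fell by themselves. They are still on the work surface.

No check failed. The stop was judged from torque and pictures only, because the selector angle itself cannot be read.

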